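# Index and lock a filter wheel

## Robot

A 7-joint arm with a two-finger parallel gripper is mounted at the origin on a cart in front of the work surface, level with it; the furniture and walls round the work are solid. World frame = base frame: x ahead of the robot, y to its left, z up, the work surface at z = 0. Lengths are in mm, angles in rad, forces in N, time in s.
With the tool pointing down it reaches from about 425 to 875 mm from the base axis. Payload 9.9 kg.
Tool frame: the origin (TCP) lies on the centre line of the jaws, within the pads' length; the fingertips stand 22 mm ahead of it and the grasp point (between the pads) lies 3 mm ahead of it (r.tcp_to_tips is the distance from the TCP to the fingertips, in mm); z points along the fingers, y is the direction in which the jaws open and shut (so a half turn about z gives the same grasp; the last joint's range is limited). The gripper opens to 85 mm and grips with 20 to 120 N. Pads are 22 mm wide; open, the fingers measure 114 mm over their backs; the gripper's body (76 mm by 85 mm) begins 54 mm behind the grasp point. The pads swing forward as they close: fully open they stand 13 mm farther back than shut.
Start: joints at [1.086, 0.576, 0.025, 1.437, -0.015, 1.129, -0.057], TCP at [263.359, -621.507, 253.289] pointing down, gripper open.
Joint ranges: [-2.76, 2.76], [-0.34, 2.15], [-1.52, 1.57], [0.19, 2.46], [-1.09, 4.23], [0.17, 1.99], [-2.82, 2.82]. Speed limits (rad/s): [2.22, 2.22, 3.01, 3.01, 3.14, 3.14, 3.14].

## Interface

Orientations are given as a unit quaternion [w, x, y, z].
In Python, from station import r gives the robot as it stands. The module is installed in compiled form; this text tells all that it offers.
- The arm moves only by the tool arm_command, never from a script. Its argument "rows" is a list of rows, each an object with "twist": the turn, a rotation vector about the world's x, y, z in rad, a list of three; "offset": the shift along the world's x, y, z in cm, a list of three; "claw": the opening, from -1 (shut) to 1 (fully open). A call has 1 to 12 rows; each row is the pose to reach, as a shift and turn from the pose commanded when the call began; what a row does not reach only later rows make up. A row lasts 1/12 s, in which the tool goes at most 41.7 mm and 7.16 degrees, less where a joint would pass 70% of its speed; a pose out of reach is approached as far as the arm can. A call with a gripper value outside its range is refused whole. The fingers move at their own pace and stop on an object; "squeeze" is the grip in N (left out, the last holds). Time passes only in rows, so rows that repeat a pose let the fingers close. It gives the time, the measured TCP pose, the force and the opening at its end, in the units of the state.
- r.state(): the state, without advancing time (a new reading comes with each control period).
- r.get_image(name): name is "side" or "top" or "wrist"; returns a dict with "frame" (420x560x3 uint8, red, green, blue), "fx", "fy", "cx", "cy" (pixels), "camera_from_world" (4x4, takes a point from world to camera coordinates); the wrist camera has in their place "mount" (4x4, takes a point from camera to tool coordinates, whose origin is the TCP and whose axes are the flange's). Camera axes: x right, y down, z forward; pixel columns grow to the right and rows downward; lengths in mm; the calibration is good to about 2 mm. A picture is of the moment at which its call begins: read the wrist's pose just before it. There is no depth.
- r.close_job(): hands the job in, once; it reports no verdict.
The state is a dict: "clock": time; "joints": joint angles; "joint_vel": joint speeds; "tau": joint torques, N m; "ee_pos": TCP position; "tcp_rot": TCP orientation; "force": force on the tool from outside, world axes, zero at the start; "moment": the same for the moment, N m; "gripper_width": finger opening in mm.
Only numpy, scipy, OpenCV 4.12 (cv2) and the standard library are available. Lean on these libraries where they do the work, as an engineer would, in place of code of your own. Each camera call takes 0.05 s, during which the arm holds its last target.

## Task

Turn the filter wheel by its rim with the fingertips until its one notch, now hidden down in the housing, stands at the very top, and let the wheel rest there with the lock arm still open. Then swing the lock arm over and down so that its tooth sits fully home in the notch, and let go. Leave the small things round the stand where they are.

Things in the scene. Friction and masses are not known exactly. Their poses are not given: they have to be found in the camera images.
- filter_stand: Fixed stand of a hand-turned filter wheel: 100 x 234 x 10 mm base plate with a grey housing (46 mm deep in x, 164 mm wide in y, top edge at z = 100 mm). Origin on the bench under the wheel's centre; own x = along the wheel's axle, from the front face to the back; own y = across the wheel, towards the lock arm's hinge; z up. The wheel stands out of the housing's open top.
- wheel_axle (a point): The wheel's centre, 88 mm above the bench; fixed in the stand. The wheel is a disc of 70 mm radius; its knurled steel rim is 14 mm thick along the axle and 10 mm deep radially, the web inside the rim is 8 mm thick.
- notch (a point): The wheel's only notch, 14.7 mm wide at its mouth (11 mm at the bottom) and 10 mm deep, cut right through the steel rim. The point lies in the middle of the notch, 66 mm from the wheel's centre, and turns with the wheel. At the start the notch is down inside the housing, out of sight.
- notch_home (a point): Where the notch belongs: straight above the wheel's centre, 66 mm from it, 154 mm above the bench (the top of the rim is at 158 mm). Fixed in the stand.
- filter_wheel (a joint): Angle of the wheel about its axle; it turns endlessly both ways, runs almost freely (about 0.01 N m) and stays where it is left. 0 (or any whole turn) = notch at the top; growing = the top of the wheel moves towards the stand's -y.
- lock_arm (a joint): Angle of the lock arm: 0 = closed, level across the top of the wheel, against its stop; it starts open, leaning back, at 1.7 to 2.0 (the open stop). The hinge line is parallel to the stand's x and lies at y = +112 mm, z = 170 mm in the stand's frame. A stiff hinge (about 0.06 N m) keeps the arm where it is left.
- lever_grip (a point): Point in the middle of the lock arm's black grip, 112 mm from the hinge (the arm ends at 130 mm), right above the tooth when the arm is closed. The arm is a straight bar 18 mm wide (along the stand's x) and 11 mm thick.
- tooth (a point): Middle of the rounded end of the steel tooth under the lock arm: 9 mm wide, reaching 20 mm from the middle of the bar, on the side that faces down when closed. Closed, it fills the notch at the top of the wheel; with the notch elsewhere it lands on the rim and the arm stays about 0.08 rad open.
- petri_dish_0: Bystander, loose: a closed petri dish, 59 mm across, 15 mm tall, in front of the stand. Origin at its underside.
- dropper_bottle: Bystander, loose: a small dropper bottle, 33 mm wide, 102 mm tall, beside the stand's -y end. Origin at its underside.
- vial_0: Bystander, loose: a capped vial, 23 mm across, 57 mm tall, behind the stand. Origin at its underside.
- folding_lens: Bystander, loose: a folding hand lens, 26 x 36 x 12 mm, behind the stand. Origin at its underside.
- slide_box: Bystander, loose: a closed slide box, 65 x 85 x 30 mm, beside the stand's +y end, below the open lock arm. Origin at its underside.

How it is judged (in metres and radians):
On the way, in this order (a step that is already met when the one before it is completed fails the run):
1. the notch is at the top (within 7 mm) with the wheel at rest and the lock arm still open (more than 1.2 rad) (distance between notch and notch_home below 0.007 m and velocity of joint filter_wheel between -0.1 and 0.1 rad/s and value of joint lock_arm above 1.2 rad), for 0.2 s.
2. the lock arm is closed (within 0.035 rad) with its tooth in the notch (distance between notch and notch_home below 0.005 m and value of joint lock_arm below 0.035 rad), for 0.2 s.
At the end, for the whole second after the job is handed in: The notch is at the top of the wheel (within 5 mm), the wheel is at rest, and the lock arm is closed to within 0.035 rad of its stop, so that its tooth is in the notch (all of step 2 and velocity of joint filter_wheel between -0.1 and 0.1 rad/s); the robot touches nothing.
It fails at once if a bystander was pushed more than 30 mm (distance of any of petri_dish_0, dropper_bottle, vial_0, folding_lens, slide_box from where it was at the start of the episode above 0.03 m).
It also fails if it takes over 72 s, if anything falls off the work surface, if the arm or the gripper's body presses on something with over 40 N, if the wrist force passes 120 N, or if a joint passes its speed limit or range.

## Working session

There is one attempt and no reset: what is moved stays moved. The work goes in short steps, Python scripts to look and compute and a tool call to move; the robot and the scene stay as the last step left them, time stands still between calls to the robot, and variables do not carry over. Pictures are saved under pics/ and viewed, and the job is handed in when it is done.

Besides the shell and the picture viewer there is one more tool, called after "Emit:" as a command line: name --argument value ..., lists and objects as JSON in quotes. arm_command: Moves the arm, as the interface text tells. Its arguments: {"type":"object","properties":{"rows":{"type":"array","items":{"type":"object","properties":{"twist":{"type":"array","items":{"type":"number"}},"offset":{"type":"array","items":{"type":"number"}},"claw":{"type":"number"}}}},"squeeze":{"type":"number"}},"required":["rows"]}

```bash
mkdir -p pics; python3 - <<'E'
from station import r
import cv2,numpy as np
print(r.state(), r.tcp_to_tips)
for n in ("side","top"):
    d=r.get_image(n); cv2.imwrite(f"pics/{n}0.png",d["frame"][:,:,::-1])
    print(n,d["fx"],d["fy"],d["cx"],d["cy"],np.array(d["camera_from_world"]).round(4).tolist())
E
```

```text
{'clock': 0.0, 'joints': array([ 1.08618146,  0.57651629,  0.02483776,  1.4379006 , -0.01500141,
        1.12898903, -0.05648888]), 'joint_vel': array([ 2.45606685e-05,  2.25140060e-04, -5.52286853e-04,  1.30446365e-03,
        4.16231864e-04, -7.41697782e-04, -1.20293987e-03]), 'tau': array([ 2.80334716e-04, -7.65747714e+01,  2.25047708e+00, -2.85956579e+01,
        1.52337283e-02,  1.27209988e-02, -5.15864804e-05]), 'ee_pos': array([ 263.21523315, -621.11993319,  252.45573094]), 'tcp_rot': array([-7.89193838e-04,  9.79980248e-01,  1.99093069e-01, -2.01052465e-04]), 'force': array([-0.18043462, -0.59453113, -0.05257289]), 'moment': array([ 0.0050903,  0.0317929, -0.0311715]), 'gripper_width': 85.31444402771511} 22.0
side 483.9783836834263 483.9783836834263 283.3400959469792 204.70189831040523 [[-0.4458, 0.895, -0.016, 112.3413], [0.7352, 0.3559, -0.5769, -389.1429], [-0.5106, -0.2689, -0.8167, 1291.9128], [0.0, 0.0, 0.0, 1.0]]
top 543.1567263961955 543.1567263961955 279.635193716308 193.83165096728138 [[0.0104, -0.9999, 0.0005, 122.4541], [-0.9841, -0.0103, -0.1771, 558.8221], [0.1771, 0.0014, -0.9842, 1209.4885], [0.0, 0.0, 0.0, 1.0]]
```

View pics/side0.png

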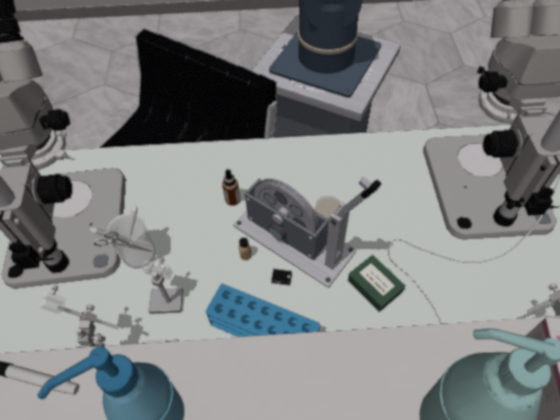

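View pics/top0.png

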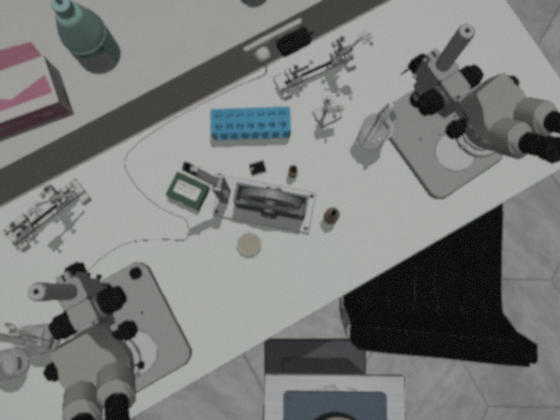

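The side view shows the stand near (300,225) and the open lock arm's black grip at (370,187). The top view shows the stand near (268,203) and the slide box at (187,190). Next I'll zoom in.

```bash
python3 - <<'E'
import cv2
a=cv2.imread("pics/top0.png")[140:270,155:355]; cv2.imwrite("pics/top0z.png",cv2.resize(a,None,fx=4,fy=4,interpolation=cv2.INTER_CUBIC))
a=cv2.imread("pics/side0.png")[155:305,215:415]; cv2.imwrite("pics/side0z.png",cv2.resize(a,None,fx=4,fy=4,interpolation=cv2.INTER_CUBIC))
E
```

```text
(no output)
```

View pics/top0z.png

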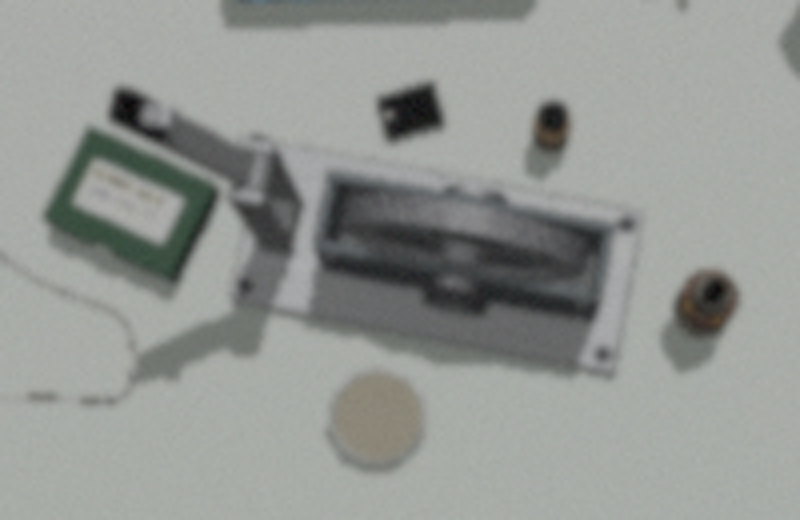

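View pics/side0z.png

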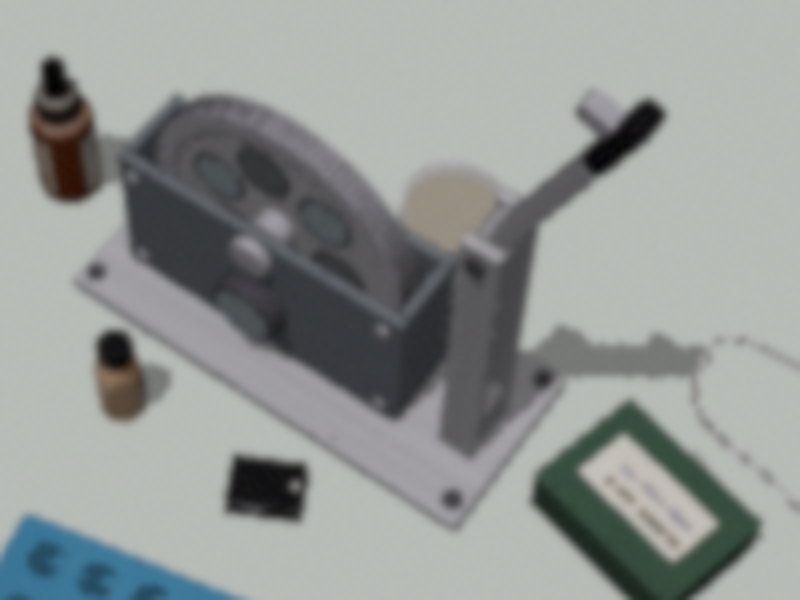

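```bash
cat > h.py <<'E'
from station import r
import numpy as np, cv2
def cam(n):
    d=r.get_image(n); T=np.array(d["camera_from_world"]); return d,T
def ray(d,T,u,v):
    R=T[:3,:3];c=-R.T@T[:3,3]
    q=R.T@np.array([(u-d["cx"])/d["fx"],(v-d["cy"])/d["fy"],1]);return c,q/np.linalg.norm(q)
def onz(d,T,u,v,z):
    c,q=ray(d,T,u,v);return c+q*(z-c[2])/q[2]
def proj(d,T,p):
    q=T[:3,:3]@np.array(p)+T[:3,3];return np.array([d["fx"]*q[0]/q[2]+d["cx"],d["fy"]*q[1]/q[2]+d["cy"]])
E
python3 - <<'E'
from h import *
d,T=cam("top")
P=[onz(d,T,155+u/4,140+v/4,10) for u,v in [(252,135),(642,208),(614,375),(234,302)]]
for p in P: print("top",p.round(1))
c=np.mean(P,0); print(c)
P=np.array(P)
print("lens",np.linalg.norm(P[0]-P[1]),np.linalg.norm(P[3]-P[2]),np.linalg.norm(P[0]-P[3]),np.linalg.norm(P[1]-P[2]))
v=(P[0]+P[3]-P[1]-P[2]); print("y-axis",v, "yaw",np.arctan2(-v[0],v[1]))
s,S=cam("side")
Q=[onz(s,S,215+u/4,155+v/4,10) for u,v in [(75,283),(455,527),(565,380)]]
for p in Q: print("side",p.round(1))
v=Q[1]-Q[0];print(np.linalg.norm(v),np.arctan2(-v[0],v[1]), "mid diag",(Q[0]+Q[2])/2)
for n,u,vv,z in [("petri",377,420,15),("bottle",712,288,102),("vial",552,110,57),("lens",410,110,12),("box",132,200,30)]:
    print(n,onz(d,T,155+u/4,140+vv/4,z).round(1))
def tri(a,b):
    c1,q1=ray(d,T,155+a[0]/4,140+a[1]/4);c2,q2=ray(s,S,215+b[0]/4,155+b[1]/4)
    A=np.stack([q1,-q2],1);t=np.linalg.lstsq(A,c2-c1,rcond=None)[0]
    return (c1+t[0]*q1).round(1),(c2+t[1]*q2).round(1)
print("grip",tri((128,105),(632,138)))
E
```

```text
top [612.3 277.3  10. ]
top [570.   42.5  10. ]
top [469.6  59.2  10. ]
top [510.7 284.9  10. ]
[540.66139936 165.9858179   10.        ]
lens 238.5827229920051 229.46318071133456 101.83156133517423 101.80785762768394
y-axis [ 83.35755297 460.56293387   0.        ] yaw -0.17905226562738097
side [572.   47.5  10. ]
side [611.8 273.5  10. ]
side [516.4 290.4  10. ]
229.441208237758 -0.17400872711939652 mid diag [544.24188792 168.98595143  10.        ]
petri [441.2 198.3  15. ]
bottle [508.6  10.  102. ]
vial [618.8  97.8  57. ]
lens [628.2 182.4  12. ]
box [568.  344.5  30. ]
grip (array([568.5, 305.7, 276.3]), array([568.3, 306.1, 276.4]))
```

```bash
python3 - <<'E'
from h import *
d,T=cam("top"); s,S=cam("side")
for u,v in [(540,130),(560,130),(440,198),(450,130),(525,150)]:
    for z in (0,300): print((u,v,z),onz(d,T,u,v,z).round(0), proj(s,S,onz(d,T,u,v,z)).round(0))
# housing top corners
for n,u,v in [("TL",328,172),("TR",607,232),("BR",598,312),("BL",318,262)]:
    print(n,onz(d,T,155+u/4,140+v/4,100).round(1))
print("side")
for n,u,v in [("L(back? -y)",122,155),("top -y",180,97),("right back",405,325),("right front",462,265)]:
    print(n,onz(s,S,215+u/4,155+v/4,100).round(1))
E
```

```text
(540, 130, 0) [ 733. -512.    0.] [-25. 190.]
(540, 130, 300) [ 640. -363.  300.] [-14.  74.]
(560, 130, 0) [ 734. -561.    0.] [-41. 182.]
(560, 130, 300) [ 641. -401.  300.] [-31.  68.]
(440, 198, 0) [ 560. -258.    0.] [118. 174.]
(440, 198, 300) [ 508. -169.  300.] [127.  60.]
(450, 130, 0) [ 731. -290.    0.] [ 54. 227.]
(450, 130, 300) [ 639. -193.  300.] [ 64. 104.]
(525, 150, 0) [ 682. -471.    0.] [  6. 180.]
(525, 150, 300) [ 601. -332.  300.] [16. 65.]
TL [572.1 223.7 100. ]
TR [539.7  67.9 100. ]
BR [494.9  72.8 100. ]
BL [521.2 228.  100. ]
side
L(back? -y) [546.4  68.7 100. ]
top -y [503.8  77.  100. ]
right back [573.7 227.1 100. ]
right front [533.6 237.2 100. ]
```

Emit:
arm_command --rows '[{"offset": [1.2,3.3,1],"twist": [0,0,0.1],"claw": 1},{"offset": [2.4,6.6,2],"twist": [0,0,0.2],"claw": 1},{"offset": [3.6,9.9,3],"twist": [0,0,0.3],"claw": 0.5},{"offset": [4.8,13.2,4],"twist": [0,0,0.4],"claw": 0.3},{"offset": [6.0,16.5,5],"twist": [0,0,0.5],"claw": 0.3},{"offset": [7.2,19.8,6],"twist": [0,0,0.6],"claw": 0.3},{"offset": [8.4,23.1,7],"twist": [0,0,0.7],"claw": 0.3},{"offset": [9.6,26.4,8],"twist": [0,0,0.8],"claw": 0.3},{"offset": [10.8,29.7,8],"twist": [0,0,0.9],"claw": 0.3},{"offset": [12.0,33,8],"twist": [0,0,0.995],"claw": 0.3},{"offset": [13.2,36.3,8],"twist": [0,0,0.995],"claw": 0.3},{"offset": [14.4,39.6,8],"twist": [0,0,0.995],"claw": 0.3}]'

```text
clock: 1.3
ee_pos: [407.5, -224.0, 333.6]
tcp_rot: [0.0, 0.766, 0.643, 0.0]
force: [0.8, -0.7, -0.1]
gripper_width: 55.5
```

Emit:
arm_command --rows '[{"offset": [1.4,3.5,0]},{"offset": [2.8,7.0,0]},{"offset": [4.2,10.5,0]},{"offset": [5.6,14,0]},{"offset": [7.0,17.5,0]},{"offset": [8.4,21,0]},{"offset": [9.8,24.5,0]},{"offset": [11.2,28,0]},{"offset": [11.2,28,0]}]'

```text
invalid input at $.rows[0]: expected keys twist, offset, claw
```

```bash
python3 - <<'E'
from h import *
st=r.state(); print(st["ee_pos"],st["tcp_rot"],st["joints"].round(3),st["force"])
d=r.get_image("wrist"); cv2.imwrite("pics/w1.png",d["frame"][:,:,::-1])
print({k:(np.array(v).round(4).tolist()) for k,v in d.items() if k!="frame"})
E
```

```text
[ 407.48121264 -223.96373869  333.59624325] [3.57043637e-04 7.66113494e-01 6.42705209e-01 3.25491605e-05] [ 0.683  0.201 -0.346  1.825  0.075  1.128  0.137] [ 0.83440115 -0.66462029 -0.11998522]
{'fx': 299.887, 'fy': 299.887, 'cx': 280.775, 'cy': 212.0458, 'mount': [[-0.0, -0.9576, -0.2881, 73.5219], [1.0, 0.0001, -0.0004, 0.3294], [0.0004, -0.2881, 0.9576, -120.7792], [0.0, 0.0, 0.0, 1.0]]}
```

View pics/w1.png

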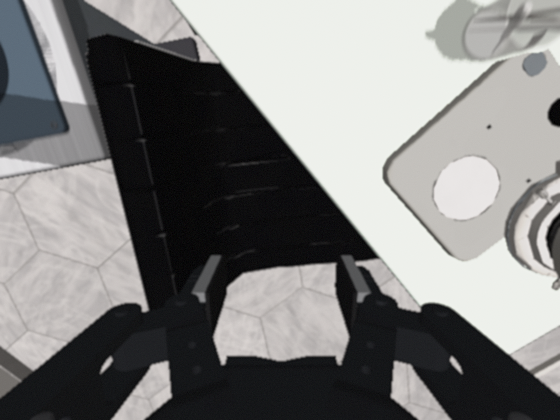

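Emit:
arm_command --rows '[{"offset": [1.4,3.5,0],"twist": [0,0,0],"claw": 0.3},{"offset": [2.8,7.0,0],"twist": [0,0,0],"claw": 0.3},{"offset": [4.2,10.5,0],"twist": [0,0,0],"claw": 0.3},{"offset": [5.6,14,0],"twist": [0,0,0],"claw": 0.3},{"offset": [7.0,17.5,0],"twist": [0,0,0],"claw": 0.3},{"offset": [8.4,21,0],"twist": [0,0,0],"claw": 0.3},{"offset": [9.8,24.5,0],"twist": [0,0,0],"claw": 0.3},{"offset": [11.2,28,0],"twist": [0,0,0],"claw": 0.3},{"offset": [11.2,28,0],"twist": [0,0,0],"claw": 0.3}]'

```text
clock: 2.1
ee_pos: [520.7, 62.4, 333.4]
tcp_rot: [-0.001, 0.763, 0.646, 0.002]
force: [-0.2, 0.6, -0.5]
gripper_width: 55.4
```

```bash
cat >> h.py <<'E'
from scipy.spatial.transform import Rotation as Ro
def wcam():
    st=r.state(); d=r.get_image("wrist"); q=st["tcp_rot"]
    W=np.eye(4); W[:3,:3]=Ro.from_quat([q[1],q[2],q[3],q[0]]).as_matrix(); W[:3,3]=st["ee_pos"]
    return d,np.linalg.inv(W@np.array(d["mount"])),st
E
python3 - <<'E'
from h import *
d,T,st=wcam(); print(st["ee_pos"],st["joints"].round(3)); cv2.imwrite("pics/w2.png",d["frame"][:,:,::-1])
np.savez("w2.npz",T=T)
E
```

```text
[520.7125841   62.42355842 333.44602275] [ 0.167  0.311 -0.508  1.692  0.157  1.178 -0.548]
```

View pics/w2.png

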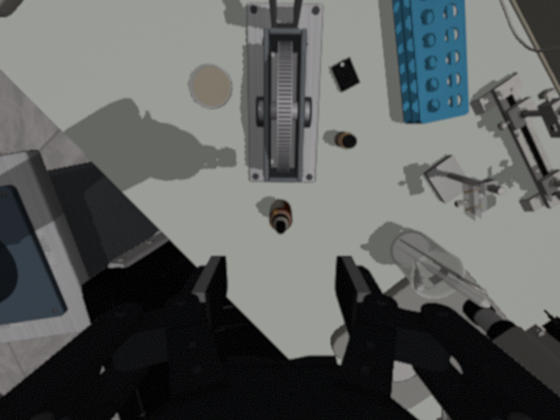

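```bash
python3 - <<'E'
import cv2
a=cv2.imread("pics/w2.png")[0:200,220:350]; cv2.imwrite("pics/w2z.png",cv2.resize(a,None,fx=3,fy=3,interpolation=cv2.INTER_CUBIC))
E
```

```text
(no output)
```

View pics/w2z.png

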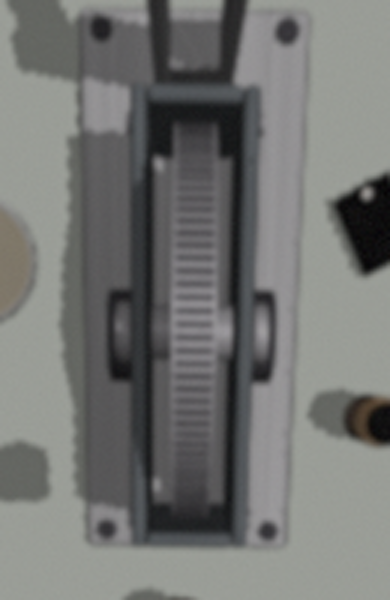

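```bash
python3 - <<'E'
from h import *
d=r.get_image("wrist"); T=np.load("w2.npz")["T"]
f=lambda u,v,z: onz(d,T,220+u/3,v/3,z)
yaw=-0.175
ex=np.array([np.cos(yaw),np.sin(yaw)]);ey=np.array([-np.sin(yaw),np.cos(yaw)])
def rep(n,p): print(n,p.round(1)," st:",((p[:2]-[539,150])@ex).round(1),((p[:2]-[539,150])@ey).round(1))
for n,u,v,z in [("pTL",80,12,10),("pTR",310,12,10),("pBL",86,545,10),("pBR",290,547,10),("hTL",133,88,100),("hTR",258,88,100),("hBL",133,543,100),("hBR",245,545,100),("b1",120,336,88),("b2",262,336,88),("r1",175,260,157),("r2",217,260,157),("r3",175,390,157),("r4",217,390,157)]: rep(n,f(u,v,z))
E
```

```text
pTL [514.2 286.4  10. ]  st: -48.2 130.0
pTR [611.2 270.2  10. ]  st: 50.2 130.9
pBL [471.7  59.6  10. ]  st: -50.6 -100.8
pBR [572.2  41.7  10. ]  st: 51.6 -100.9
hTL [531.7 230.1 100. ]  st: -21.1 77.6
hTR [574.6 222.9 100. ]  st: 22.4 78.0
hBL [502.7  72.4 100. ]  st: -22.2 -82.7
hBR [546.7  64.2 100. ]  st: 22.5 -83.1
b1 [511.4 150.8  88. ]  st: -27.3 -4.0
b2 [565.6 141.7  88. ]  st: 27.6 -3.5
r1 [536.2 166.7 157. ]  st: -5.6 15.9
r2 [548.9 164.5 157. ]  st: 7.2 16.1
r3 [529.8 128.7 157. ]  st: -5.4 -22.6
r4 [543.  126.5 157. ]  st: 8.0 -22.4
```

```bash
python3 - <<'E'
from h import *
st=r.state(); print(st["clock"],st["ee_pos"],st["tcp_rot"],st["joint_vel"].round(3))
E
```

```text
2.2 [519.46798652  55.90797395 332.97396056] [-3.77867069e-04  7.65124179e-01  6.43882629e-01 -8.44700901e-05] [ 0.045 -0.017  0.037  0.02   0.005  0.003  0.011]
```

```bash
python3 - <<'E'
from h import *
d,T,st=wcam(); print(st["ee_pos"],np.abs(st["joint_vel"]).max()); np.savez("w3.npz",T=T)
f=d["frame"][:,:,::-1]; cv2.imwrite("pics/w3z.png",cv2.resize(f[0:210,220:350],None,fx=3,fy=2.8571,interpolation=cv2.INTER_CUBIC))
E
```

```text
[519.46798652  55.90797395 332.97396056] 0.04458995198099228
```

View pics/w3z.png

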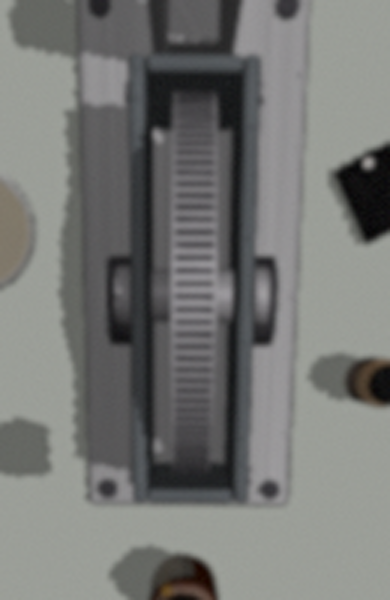

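```bash
python3 - <<'E'
from h import *
d=r.get_image("wrist"); T=np.load("w3.npz")["T"]
f=lambda u,v,z: onz(d,T,220+u/3,v/2.8571,z)
yaw=-0.175
ex=np.array([np.cos(yaw),np.sin(yaw)]);ey=np.array([-np.sin(yaw),np.cos(yaw)])
def rep(n,p): print(n,p.round(1)," st:",((p[:2]-[539.1,147.1])@ex).round(1),((p[:2]-[539.1,147.1])@ey).round(1))
for n,u,v,z in [("pBL",88,502,10),("pBR",290,504,10),("hTL",133,58,100),("hTR",258,58,100),("hBL",133,499,100),("hBR",246,501,100),("b1",120,301,88),("b2",263,300,88),("r1",173,220,157),("r2",216,220,157)]: rep(n,f(u,v,z))
E
```

```text
pBL [472.6  60.7  10. ]  st: -50.4 -96.7
pBR [571.4  42.5  10. ]  st: 50.0 -97.4
hTL [532.5 230.3 100. ]  st: -21.0 80.8
hTR [574.9 222.9 100. ]  st: 22.0 80.9
hBL [502.6  72.6 100. ]  st: -23.0 -79.8
hBR [546.5  64.1 100. ]  st: 21.7 -80.4
b1 [511.6 150.4  88. ]  st: -27.7 -1.6
b2 [565.7 141.4  88. ]  st: 27.2 -1.0
r1 [536.  167.4 157. ]  st: -6.6 19.4
r2 [548.9 165.1 157. ]  st: 6.5 19.5
```

Emit:
arm_command --rows '[{"offset": [0.5,2.5,-3.3],"twist": [0,0,0],"claw": 0},{"offset": [1.0,5,-6.6],"twist": [0,0,0],"claw": 0},{"offset": [1.5,7.5,-9.9],"twist": [0,0,0],"claw": 0},{"offset": [1.96,9.25,-12.3],"twist": [0,0,0],"claw": 0},{"offset": [1.96,9.25,-13.8],"twist": [0,0,0],"claw": 0},{"offset": [1.96,9.25,-15.2],"twist": [0,0,0],"claw": 0},{"offset": [1.96,9.25,-16.5],"twist": [0,0,0],"claw": 0},{"offset": [1.96,9.25,-16.5],"twist": [0,0,0],"claw": 0},{"offset": [1.96,9.25,-16.5],"twist": [0,0,0],"claw": 0}]'

```text
clock: 3.05
ee_pos: [538.9, 145.3, 168.2]
tcp_rot: [0.0, 0.767, 0.642, -0.001]
force: [-0.4, 0.4, 0.3]
gripper_width: 42.6
```

```bash
python3 - <<'E'
from h import *
st=r.state(); print(st["ee_pos"],st["force"],st["joints"].round(3),st["gripper_width"])
d=r.get_image("wrist"); cv2.imwrite("pics/w4.png",d["frame"][:,:,::-1])
E
```

```text
[538.88789901 145.27894123 168.1700362 ] [-0.38236849  0.38715223  0.31162905] [-0.038  0.524 -0.465  1.847  0.306  0.843 -0.831] 42.56248571815486
```

View pics/w4.png

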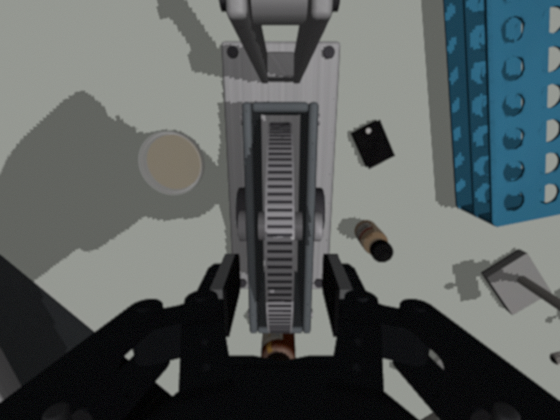

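Emit:
arm_command --squeeze 25 --rows '[{"offset": [0,0,0],"twist": [0,0,0],"claw": -1},{"offset": [0,0,0],"twist": [0,0,0],"claw": -1},{"offset": [0,0,0],"twist": [0,0,0],"claw": -1},{"offset": [0,0,0],"twist": [0,0,0],"claw": -1},{"offset": [0,0,0],"twist": [0,0,0],"claw": -1},{"offset": [0,0,0],"twist": [0,0,0],"claw": -1}]'

```text
clock: 3.6
ee_pos: [538.5, 147.2, 169.4]
tcp_rot: [0.0, 0.766, 0.643, 0.0]
force: [-4.8, -0.2, 8.1]
gripper_width: 13.1
```

Emit:
arm_command --rows '[{"offset": [-0.12,-0.69,-0.03],"twist": [0.086,-0.015,0],"claw": -1},{"offset": [-0.24,-1.37,-0.12],"twist": [0.172,-0.03,0],"claw": -1},{"offset": [-0.36,-2.04,-0.27],"twist": [0.258,-0.046,0],"claw": -1},{"offset": [-0.48,-2.7,-0.48],"twist": [0.344,-0.061,0],"claw": -1},{"offset": [-0.59,-3.33,-0.75],"twist": [0.43,-0.076,0],"claw": -1},{"offset": [-0.7,-3.94,-1.07],"twist": [0.516,-0.091,0],"claw": -1},{"offset": [-0.8,-4.52,-1.45],"twist": [0.602,-0.106,0],"claw": -1},{"offset": [-0.9,-5.07,-1.87],"twist": [0.688,-0.121,0],"claw": -1},{"offset": [-0.98,-5.57,-2.34],"twist": [0.774,-0.137,0],"claw": -1},{"offset": [-1.07,-6.04,-2.86],"twist": [0.86,-0.152,0],"claw": -1},{"offset": [-1.07,-6.04,-2.86],"twist": [0.86,-0.152,0],"claw": -1},{"offset": [-1.07,-6.04,-2.86],"twist": [0.86,-0.152,0],"claw": -1}]'

```text
clock: 4.6
ee_pos: [527.3, 84.7, 137.8]
tcp_rot: [-0.274, 0.696, 0.58, 0.324]
force: [-4.7, -4.9, 0.9]
gripper_width: 13.1
```

```bash
python3 - <<'E'
from h import *
st=r.state(); print(st["ee_pos"],st["tcp_rot"],st["force"],st["joints"].round(3),st["gripper_width"])
for n,(a,b,c,e) in {"side":(155,305,215,415),"top":(140,270,155,355),"wrist":(0,420,0,560)}.items():
    f=r.get_image(n)["frame"][a:b,c:e,::-1]; k=800/(e-c) if n!="wrist" else 1
    cv2.imwrite(f"pics/{n}5.png",cv2.resize(f,None,fx=k,fy=k,interpolation=cv2.INTER_CUBIC))
E
```

```text
[527.27908913  84.68967778 137.76114691] [-0.27381215  0.69550337  0.58017671  0.32356907] [-4.70316419 -4.90013917  0.87492666] [ 0.927  0.956 -1.134  2.071 -0.09   0.428 -0.017] 13.058652362674346
```

View pics/side5.png

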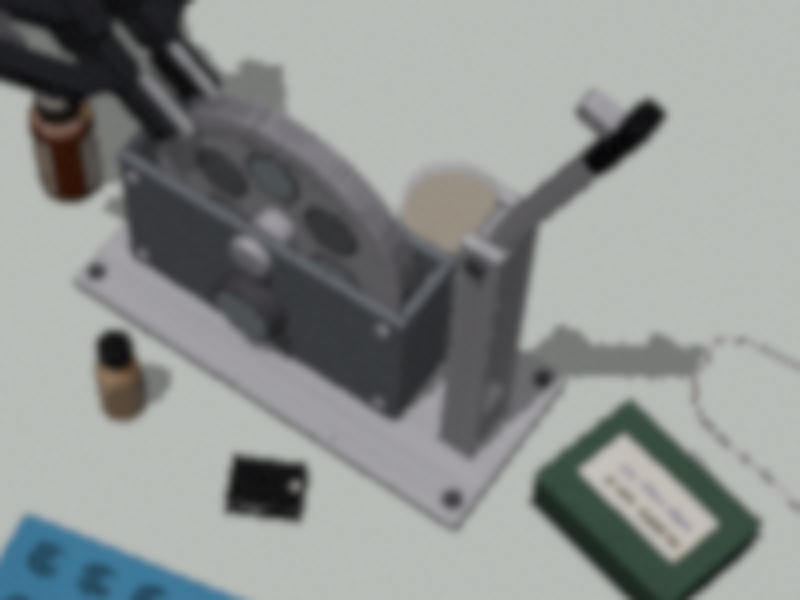

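View pics/wrist5.png

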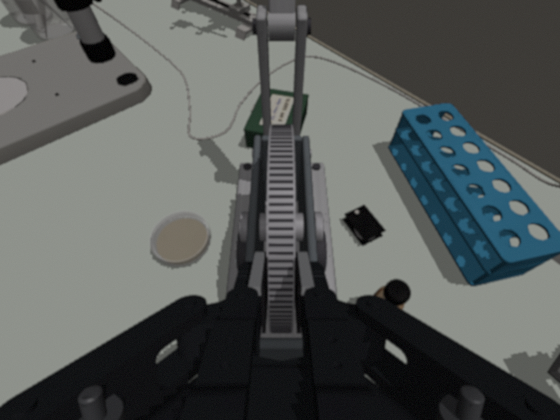

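Emit:
arm_command --rows '[{"offset": [0,0,0],"twist": [0,0,0],"claw": 0},{"offset": [0,0,0],"twist": [0,0,0],"claw": 0},{"offset": [0.09,0.47,0.52],"twist": [-0.086,0.015,0],"claw": 0},{"offset": [0.17,0.97,0.99],"twist": [-0.172,0.03,0],"claw": 0},{"offset": [0.27,1.52,1.41],"twist": [-0.258,0.046,0],"claw": 0},{"offset": [0.37,2.1,1.79],"twist": [-0.344,0.061,0],"claw": 0},{"offset": [0.48,2.71,2.11],"twist": [-0.43,0.076,0],"claw": 0},{"offset": [0.59,3.34,2.38],"twist": [-0.516,0.091,0],"claw": 0},{"offset": [0.71,4.0,2.59],"twist": [-0.602,0.106,0],"claw": 0},{"offset": [0.83,4.67,2.74],"twist": [-0.688,0.121,0],"claw": 0},{"offset": [0.95,5.35,2.83],"twist": [-0.774,0.137,0],"claw": 0},{"offset": [1.07,6.04,2.86],"twist": [-0.86,0.152,0],"claw": 0}]'

```text
clock: 5.75
ee_pos: [539.9, 148.5, 170.9]
tcp_rot: [0.003, 0.766, 0.643, 0.001]
force: [0.8, 0.7, -1.0]
gripper_width: 42.6
```

Emit:
arm_command --rows '[{"offset": [0,0,0],"twist": [0,0,0],"claw": -1},{"offset": [0,0,0],"twist": [0,0,0],"claw": -1},{"offset": [0,0,0],"twist": [0,0,0],"claw": -1},{"offset": [0,0,0],"twist": [0,0,0],"claw": -1},{"offset": [0,0,0],"twist": [0,0,0],"claw": -1},{"offset": [0,0,0],"twist": [0,0,0],"claw": -1}]'

```text
clock: 6.25
ee_pos: [538.5, 146.9, 169.1]
tcp_rot: [-0.001, 0.767, 0.642, 0.001]
force: [-4.6, 3.3, 7.4]
gripper_width: 13.4
```

Emit:
arm_command --rows '[{"offset": [-0.12,-0.69,-0.03],"twist": [0.086,-0.015,0],"claw": -1},{"offset": [-0.24,-1.37,-0.12],"twist": [0.172,-0.03,0],"claw": -1},{"offset": [-0.36,-2.04,-0.27],"twist": [0.258,-0.046,0],"claw": -1},{"offset": [-0.48,-2.7,-0.48],"twist": [0.344,-0.061,0],"claw": -1},{"offset": [-0.59,-3.33,-0.75],"twist": [0.43,-0.076,0],"claw": -1},{"offset": [-0.7,-3.94,-1.07],"twist": [0.516,-0.091,0],"claw": -1},{"offset": [-0.8,-4.52,-1.45],"twist": [0.602,-0.106,0],"claw": -1},{"offset": [-0.9,-5.07,-1.87],"twist": [0.688,-0.121,0],"claw": -1},{"offset": [-0.98,-5.57,-2.34],"twist": [0.774,-0.137,0],"claw": -1},{"offset": [-1.07,-6.04,-2.86],"twist": [0.86,-0.152,0],"claw": -1},{"offset": [-1.07,-6.04,-2.86],"twist": [0.86,-0.152,0],"claw": -1},{"offset": [-1.07,-6.04,-2.86],"twist": [0.86,-0.152,0],"claw": -1}]'

```text
clock: 7.25
ee_pos: [527.1, 83.6, 138.1]
tcp_rot: [-0.273, 0.696, 0.58, 0.324]
force: [-5.3, -5.6, 1.1]
gripper_width: 13.0
```

```bash
cat > look.py <<'E'
import sys
from h import *
k0=sys.argv[1]
st=r.state(); print(st["clock"],st["ee_pos"],st["tcp_rot"],st["force"],st["gripper_width"])
for n,(a,b,c,e) in {"side":(155,305,215,415),"top":(140,270,155,355),"wrist":(0,420,0,560)}.items():
    if len(sys.argv)>2 and n not in sys.argv[2:]: continue
    f=r.get_image(n)["frame"][a:b,c:e,::-1]; k=800/(e-c) if n!="wrist" else 1
    cv2.imwrite(f"pics/{n}{k0}.png",cv2.resize(f,None,fx=k,fy=k,interpolation=cv2.INTER_CUBIC))
E
python3 look.py 6 side wrist
```

```text
7.25 [527.1023947   83.63522822 138.12195238] [-0.27299025  0.69626766  0.57954611  0.32374986] [-5.34827428 -5.57837819  1.05820965] 12.953632101024889
```

View pics/wrist6.png

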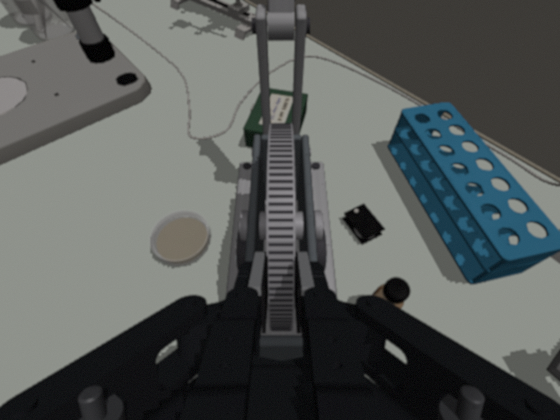

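View pics/side6.png

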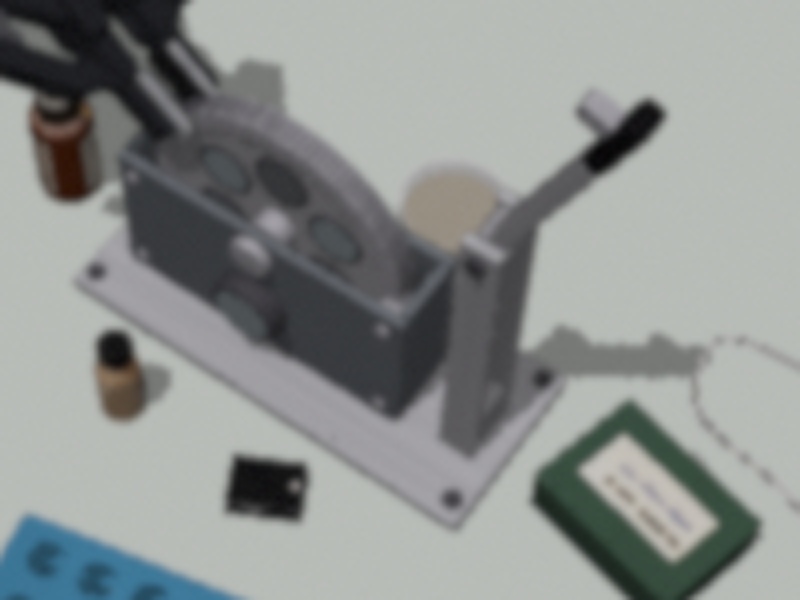

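No notch in either view yet after about 100°. I'll do another stroke.

Emit:
arm_command --rows '[{"offset": [0,0,0],"twist": [0,0,0],"claw": 0},{"offset": [0,0,0],"twist": [0,0,0],"claw": 0},{"offset": [0.09,0.47,0.52],"twist": [-0.086,0.015,0],"claw": 0},{"offset": [0.17,0.97,0.99],"twist": [-0.172,0.03,0],"claw": 0},{"offset": [0.27,1.52,1.41],"twist": [-0.258,0.046,0],"claw": 0},{"offset": [0.37,2.1,1.79],"twist": [-0.344,0.061,0],"claw": 0},{"offset": [0.48,2.71,2.11],"twist": [-0.43,0.076,0],"claw": 0},{"offset": [0.59,3.34,2.38],"twist": [-0.516,0.091,0],"claw": 0},{"offset": [0.71,4.0,2.59],"twist": [-0.602,0.106,0],"claw": 0},{"offset": [0.83,4.67,2.74],"twist": [-0.688,0.121,0],"claw": 0},{"offset": [0.95,5.35,2.83],"twist": [-0.774,0.137,0],"claw": 0},{"offset": [1.07,6.04,2.86],"twist": [-0.86,0.152,0],"claw": 0}]'

```text
clock: 8.35
ee_pos: [540.0, 148.6, 172.0]
tcp_rot: [0.004, 0.766, 0.643, 0.002]
force: [0.5, 1.2, -1.7]
gripper_width: 42.5
```

Emit:
arm_command --rows '[{"offset": [0,0,0],"twist": [0,0,0],"claw": -1},{"offset": [0,0,0],"twist": [0,0,0],"claw": -1},{"offset": [0,0,0],"twist": [0,0,0],"claw": -1},{"offset": [0,0,0],"twist": [0,0,0],"claw": -1},{"offset": [0,0,0],"twist": [0,0,0],"claw": -1},{"offset": [0,0,0],"twist": [0,0,0],"claw": -1}]'

```text
clock: 8.85
ee_pos: [538.5, 147.0, 169.9]
tcp_rot: [-0.001, 0.767, 0.642, 0.001]
force: [-6.4, 3.9, 11.8]
gripper_width: 13.2
```

Emit:
arm_command --rows '[{"offset": [-0.12,-0.69,-0.03],"twist": [0.086,-0.015,0],"claw": -1},{"offset": [-0.24,-1.37,-0.12],"twist": [0.172,-0.03,0],"claw": -1},{"offset": [-0.36,-2.04,-0.27],"twist": [0.258,-0.046,0],"claw": -1},{"offset": [-0.48,-2.7,-0.48],"twist": [0.344,-0.061,0],"claw": -1},{"offset": [-0.59,-3.33,-0.75],"twist": [0.43,-0.076,0],"claw": -1},{"offset": [-0.7,-3.94,-1.07],"twist": [0.516,-0.091,0],"claw": -1},{"offset": [-0.8,-4.52,-1.45],"twist": [0.602,-0.106,0],"claw": -1},{"offset": [-0.9,-5.07,-1.87],"twist": [0.688,-0.121,0],"claw": -1},{"offset": [-0.98,-5.57,-2.34],"twist": [0.774,-0.137,0],"claw": -1},{"offset": [-1.07,-6.04,-2.86],"twist": [0.86,-0.152,0],"claw": -1},{"offset": [-1.07,-6.04,-2.86],"twist": [0.86,-0.152,0],"claw": -1},{"offset": [-1.07,-6.04,-2.86],"twist": [0.86,-0.152,0],"claw": -1}]'

```text
clock: 9.85
ee_pos: [527.0, 83.4, 138.3]
tcp_rot: [-0.273, 0.696, 0.58, 0.324]
force: [-5.9, -6.1, 1.0]
gripper_width: 13.3
```

```bash
python3 look.py 7 side wrist
```

```text
9.85 [527.02848265  83.42504509 138.2890896 ] [-0.27269444  0.69638182  0.57957727  0.32369784] [-5.91374629 -6.09056937  1.03955017] 13.298323962240584
```

View pics/wrist7.png

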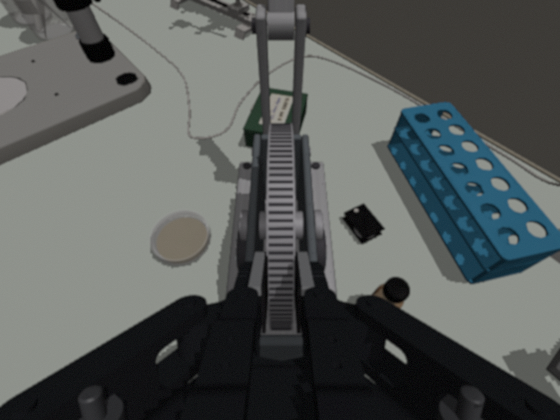

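View pics/side7.png

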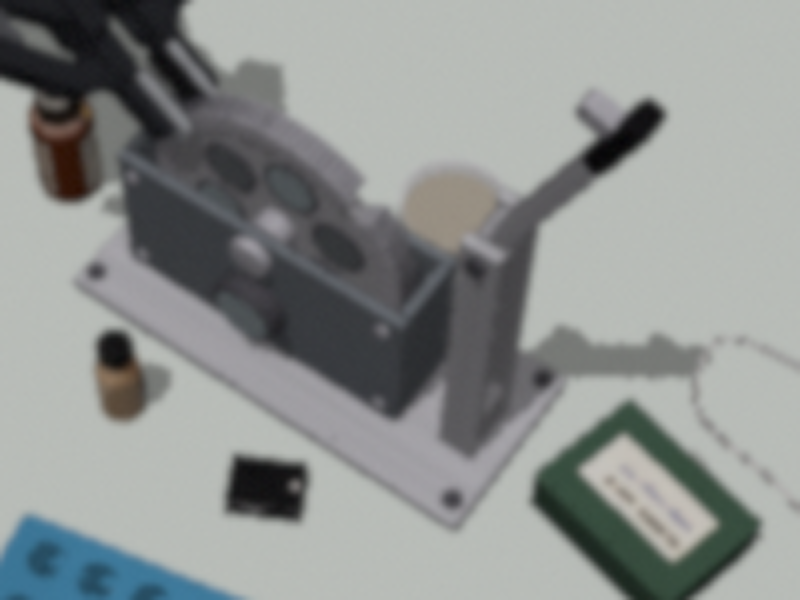

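The notch shows in the side view at zoom pixel (365,198). I'll convert that to a wheel angle.

```bash
cat >> h.py <<'E'
yaw=-0.175
EX=np.array([np.cos(yaw),np.sin(yaw),0]);EY=np.array([-np.sin(yaw),np.cos(yaw),0]);O=np.array([539.1,147.0,0])
def wheelpt(d,T,u,v,xs):
    c,q=ray(d,T,u,v); t=(xs-(c-O)@EX)/(q@EX); p=c+t*q-O
    y,z=p@EY,p[2]-88; return y,z,np.hypot(y,z),np.degrees(np.arctan2(-y,z))
E
python3 - <<'E'
from h import *
s,S=cam("side")
for u,v in [(365,190),(372,212),(355,183),(365,200)]: print(np.round(wheelpt(s,S,215+u/4,155+v/4,7),1), np.round(wheelpt(s,S,215+u/4,155+v/4,0),1))
for ph in (-40,-50,-60):
    a=np.radians(ph); print(ph,[(4*(proj(s,S,O+x*EX-66*np.sin(a)*EY+np.array([0,0,88+66*np.cos(a)]))-[215,155])).round(0) for x in (-7,7)])
E
```

```text
[ 52.4  73.2  90.1 -35.6] [ 47.9  61.5  78.  -37.9]
[ 56.5  60.2  82.6 -43.2] [ 52.   48.3  71.  -47.1]
[ 47.2  74.1  87.9 -32.5] [ 42.6  62.4  75.5 -34.3]
[ 52.6  66.   84.4 -38.6] [ 48.1  54.2  72.4 -41.6]
-40 [array([363., 188.]), array([345., 209.])]
-50 [array([378., 208.]), array([360., 229.])]
-60 [array([390., 227.]), array([372., 248.])]
```

Emit:
arm_command --rows '[{"offset": [0,0,0],"twist": [0,0,0],"claw": 0},{"offset": [0,0,0],"twist": [0,0,0],"claw": 0},{"offset": [0.09,0.47,0.52],"twist": [-0.086,0.015,0],"claw": 0},{"offset": [0.17,0.97,0.99],"twist": [-0.172,0.03,0],"claw": 0},{"offset": [0.27,1.52,1.41],"twist": [-0.258,0.046,0],"claw": 0},{"offset": [0.37,2.1,1.79],"twist": [-0.344,0.061,0],"claw": 0},{"offset": [0.48,2.71,2.11],"twist": [-0.43,0.076,0],"claw": 0},{"offset": [0.59,3.34,2.38],"twist": [-0.516,0.091,0],"claw": 0},{"offset": [0.71,4.0,2.59],"twist": [-0.602,0.106,0],"claw": 0},{"offset": [0.83,4.67,2.74],"twist": [-0.688,0.121,0],"claw": 0},{"offset": [0.95,5.35,2.83],"twist": [-0.774,0.137,0],"claw": 0},{"offset": [1.07,6.04,2.86],"twist": [-0.86,0.152,0],"claw": 0}]'

```text
clock: 11.0
ee_pos: [540.0, 148.4, 171.8]
tcp_rot: [0.003, 0.766, 0.643, 0.002]
force: [-0.1, 0.3, -0.5]
gripper_width: 43.1
```

Emit:
arm_command --rows '[{"offset": [0,0,0],"twist": [0,0,0],"claw": -1},{"offset": [0,0,0],"twist": [0,0,0],"claw": -1},{"offset": [0,0,0],"twist": [0,0,0],"claw": -1},{"offset": [0,0,0],"twist": [0,0,0],"claw": -1},{"offset": [0,0,0],"twist": [0,0,0],"claw": -1},{"offset": [0,0,0],"twist": [0,0,0],"claw": -1}]'

```text
clock: 11.5
ee_pos: [538.5, 146.8, 169.8]
tcp_rot: [-0.001, 0.767, 0.642, 0.001]
force: [-5.9, 5.0, 9.9]
gripper_width: 13.5
```

Emit:
arm_command --rows '[{"offset": [-0.12,-0.69,-0.03],"twist": [0.086,-0.015,0],"claw": -1},{"offset": [-0.24,-1.37,-0.12],"twist": [0.172,-0.03,0],"claw": -1},{"offset": [-0.36,-2.04,-0.27],"twist": [0.258,-0.046,0],"claw": -1},{"offset": [-0.48,-2.7,-0.48],"twist": [0.344,-0.061,0],"claw": -1},{"offset": [-0.59,-3.33,-0.75],"twist": [0.43,-0.076,0],"claw": -1},{"offset": [-0.7,-3.94,-1.07],"twist": [0.516,-0.091,0],"claw": -1},{"offset": [-0.8,-4.52,-1.45],"twist": [0.602,-0.106,0],"claw": -1},{"offset": [-0.9,-5.07,-1.87],"twist": [0.688,-0.121,0],"claw": -1},{"offset": [-0.93,-5.27,-2.06],"twist": [0.722,-0.128,0],"claw": -1},{"offset": [-0.93,-5.27,-2.06],"twist": [0.722,-0.128,0],"claw": -1},{"offset": [-0.93,-5.27,-2.06],"twist": [0.722,-0.128,0],"claw": -1}]'

```text
clock: 12.42
ee_pos: [528.3, 90.7, 147.2]
tcp_rot: [-0.23, 0.717, 0.598, 0.274]
force: [-9.6, -13.2, 11.9]
gripper_width: 12.9
```

```bash
python3 look.py 8 side; python3 - <<'E'
from h import *
d,T,st=wcam(); cv2.imwrite("pics/wrist8.png",d["frame"][:,:,::-1]); np.savez("w8.npz",T=T)
cv2.imwrite("pics/wrist8z.png",cv2.resize(d["frame"][120:320,215:345,::-1],None,fx=3,fy=3,interpolation=cv2.INTER_CUBIC))
E
```

```text
12.4167 [528.3227229   90.65365952 147.21770643] [-0.23029467  0.71725925  0.59778484  0.27414744] [ -9.64627697 -13.18715019  11.85687376] 12.923005740970027
```

View pics/wrist8z.png

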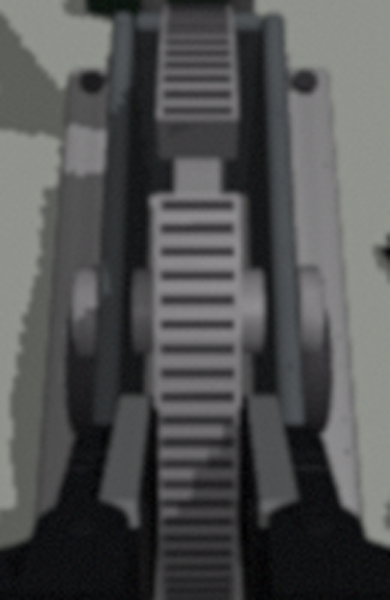

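View pics/side8.png

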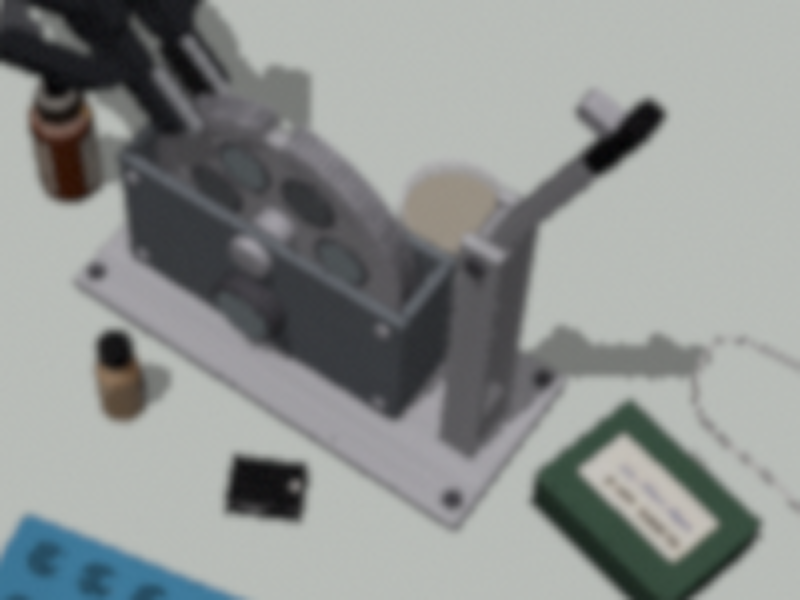

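```bash
python3 - <<'E'
from h import *
d=r.get_image("wrist"); T=np.load("w8.npz")["T"]
f=lambda u,v,z:(lambda p:(p@EX,p@EY))(onz(d,T,215+u/3,120+v/3,z)-O)
for n,u,v,z in [("far edge",198,119,157.6),("near edge",195,195,157.6),("near col",195,195,157),("hTL",118,15,100),("hTR",275,15,100),("b1",85,312,88),("b2",312,312,88)]: print(n,np.round(f(u,v,z),1))
E
```

```text
far edge [-0.1  7.6]
near edge [-0.7 -7.6]
near col [-0.7 -7.2]
hTL [-21.1  81.3]
hTR [20.6 81. ]
b1 [-27.3   0.9]
b2 [27.   0.7]
```

Emit:
arm_command --rows '[{"offset": [0,0,0],"twist": [0,0,0],"claw": -1},{"offset": [0,0,0],"twist": [0,0,0],"claw": 0},{"offset": [0,0,0],"twist": [0,0,0],"claw": 0},{"offset": [0,0,0],"twist": [0,0,0],"claw": 0},{"offset": [-0.29,-1.65,1.86],"twist": [0,0,0],"claw": 0},{"offset": [-0.58,-3.3,3.72],"twist": [0,0,0],"claw": 0},{"offset": [-0.58,-3.3,7.0],"twist": [-0.12,0.021,0],"claw": 0},{"offset": [-0.58,-3.3,10.5],"twist": [-0.24,0.043,0],"claw": 0},{"offset": [-0.58,-3.3,14.0],"twist": [-0.36,0.064,0],"claw": 0},{"offset": [-0.58,-3.3,17.5],"twist": [-0.48,0.085,0],"claw": 0},{"offset": [-0.58,-3.3,19.2],"twist": [-0.6,0.106,0],"claw": 0},{"offset": [-0.58,-3.3,19.2],"twist": [-0.722,0.128,0],"claw": 0}]'

```text
clock: 13.57
ee_pos: [525.9, 61.9, 346.6]
tcp_rot: [0.006, 0.767, 0.642, 0.003]
force: [0.6, 0.6, -1.7]
gripper_width: 42.8
```

Emit:
arm_command --rows '[{"offset": [0,0,0],"twist": [0,0,0],"claw": -1},{"offset": [0,0,0],"twist": [0,0,0],"claw": -1},{"offset": [0,0,0],"twist": [0,0,0],"claw": -1},{"offset": [0,0,0],"twist": [0,0,0],"claw": -1}]'

```text
clock: 13.9
ee_pos: [523.6, 59.6, 338.8]
tcp_rot: [-0.001, 0.767, 0.642, -0.0]
force: [0.7, -0.5, -0.6]
gripper_width: -0.1
```

```bash
python3 - <<'E'
from h import *
d,T,st=wcam(); print(st["clock"],st["ee_pos"],np.abs(st["joint_vel"]).max()); np.savez("w9.npz",T=T)
cv2.imwrite("pics/wrist9z.png",cv2.resize(d["frame"][0:200,215:345,::-1],None,fx=3,fy=3,interpolation=cv2.INTER_CUBIC))
E
python3 look.py 9 side
```

```text
13.9 [523.595387    59.60793376 338.84478908] 0.015885121948646313
13.95 [523.68810041  59.27065682 338.86186553] [-7.75979819e-04  7.67307271e-01  6.41279065e-01 -3.32573701e-04] [ 0.94002727 -0.09525275  0.27873145] -0.34010754242045804
```

View pics/wrist9z.png

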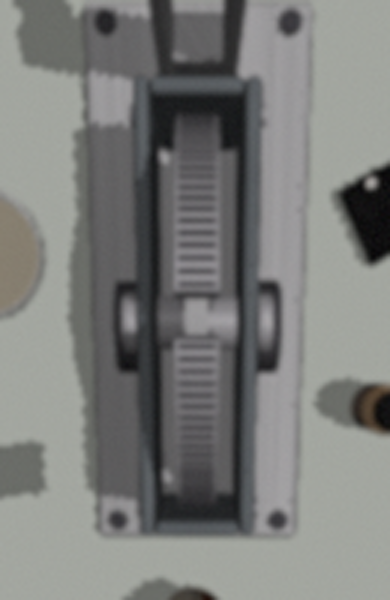

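View pics/side9.png

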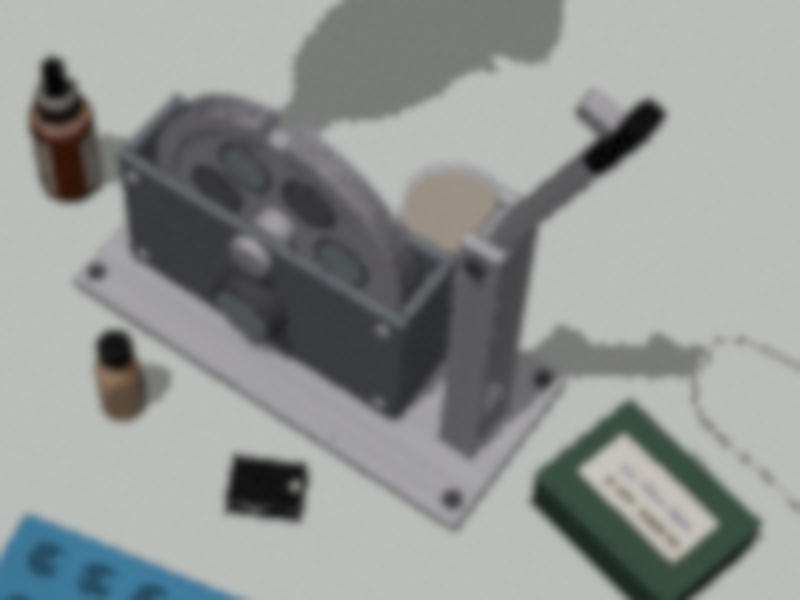

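```bash
python3 - <<'E'
from h import *
d=r.get_image("wrist"); T=np.load("w9.npz")["T"]
f=lambda u,v,z:(lambda p:(p@EX,p@EY))(onz(d,T,215+u/3,v/3,z)-O)
for n,u,v,z in [("far edge",198,292,157.6),("near edge",196,338,157.6),("hTL",135,78,100),("hTR",260,78,100),("hB",200,531,100),("b1",130,326,88),("b2",268,326,88)]: print(n,np.round(f(u,v,z),1))
E
```

```text
far edge [0.3 7. ]
near edge [-0.4 -6.7]
hTL [-21.7  81.9]
hTR [22.2 81.7]
hB [  0.8 -79. ]
b1 [-26.4  -0.2]
b2 [27.6 -0.4]
```

Emit:
arm_command --rows '[{"offset": [0,0,3],"twist": [0,0,0],"claw": -1},{"offset": [0.6,3.5,3],"twist": [0,0,0],"claw": -1},{"offset": [1.2,7,3],"twist": [0,0,0],"claw": -1},{"offset": [1.8,10.5,3],"twist": [0,0,0],"claw": -1},{"offset": [2.4,14,3],"twist": [0,0,0],"claw": -1},{"offset": [3.1,17.5,3],"twist": [0,0,0],"claw": -1},{"offset": [3.7,21,3],"twist": [0,0,0],"claw": -1},{"offset": [4.3,24.5,3],"twist": [0,0,0],"claw": -1},{"offset": [5,28.4,3],"twist": [0,0,0],"claw": -1},{"offset": [5,28.4,3],"twist": [0,0,0],"claw": -1},{"offset": [5,28.4,3],"twist": [0,0,0],"claw": -1}]'

```text
clock: 14.97
ee_pos: [573.5, 347.0, 368.2]
tcp_rot: [-0.001, 0.765, 0.644, -0.001]
force: [-0.3, -0.8, -0.1]
gripper_width: -0.4
```

```bash
python3 look.py 10; cd pics; python3 -c "
import cv2;a=cv2.imread('top10.png')"
```

```text
14.9667 [573.49316976 347.03712269 368.21312963] [-1.22449572e-03  7.65414482e-01  6.43536013e-01 -7.55370293e-04] [-0.27751057 -0.84260087 -0.07165111] -0.3831320288949984
```

View pics/side10.png

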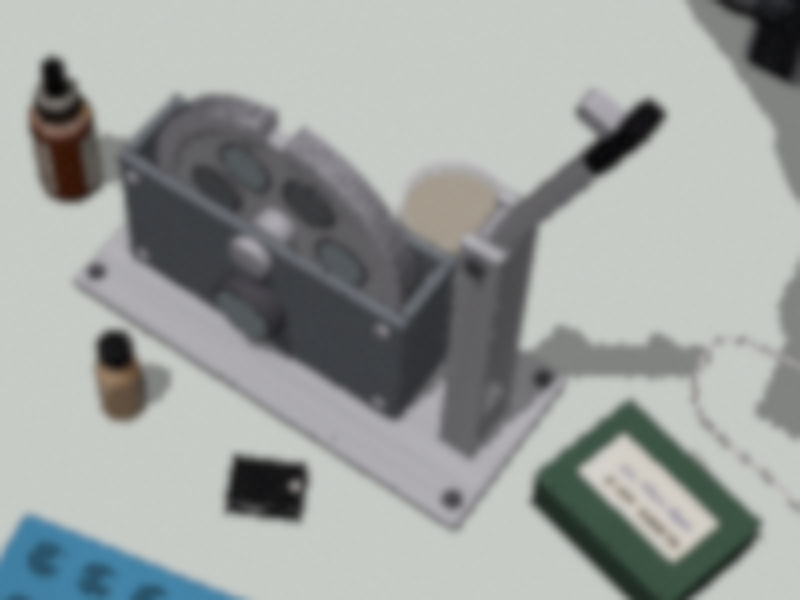

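View pics/wrist10.png

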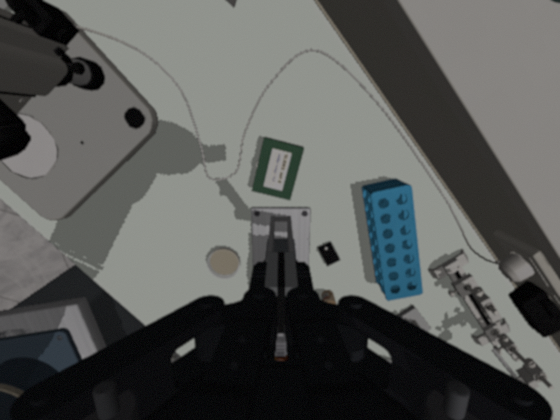

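Emit:
arm_command --rows '[{"offset": [0,0,-3],"twist": [0,0,0],"claw": -1},{"offset": [0,0,-6],"twist": [0,0,0],"claw": -1},{"offset": [0,0,-7.7],"twist": [0,0,0],"claw": -1},{"offset": [0,0,-7.7],"twist": [0,0,0],"claw": -1},{"offset": [-0.18,-1,-7.7],"twist": [0,0,0],"claw": -1},{"offset": [-0.35,-2,-7.7],"twist": [0,0,0],"claw": -1},{"offset": [-0.53,-3,-7.7],"twist": [0,0,0],"claw": -1},{"offset": [-0.7,-4,-7.7],"twist": [0,0,0],"claw": -1},{"offset": [-0.83,-4.8,-7.7],"twist": [0,0,0],"claw": -1},{"offset": [-0.97,-5.5,-7.7],"twist": [0,0,0],"claw": -1},{"offset": [-1.1,-6.3,-7.7],"twist": [0,0,0],"claw": -1},{"offset": [-1.2,-7.1,-7.7],"twist": [0,0,0],"claw": -1}]'

```text
clock: 16.12
ee_pos: [561.6, 273.6, 292.9]
tcp_rot: [-0.0, 0.766, 0.643, 0.0]
force: [0.3, 0.5, 1.2]
gripper_width: -0.0
```

```bash
python3 look.py 11 side
```

```text
16.1167 [561.64946356 273.6285682  292.88623856] [-1.84288969e-05  7.66137229e-01  6.42677004e-01  1.21531374e-04] [0.33118895 0.45813586 1.15322784] -0.04471807233336721
```

View pics/side11.png

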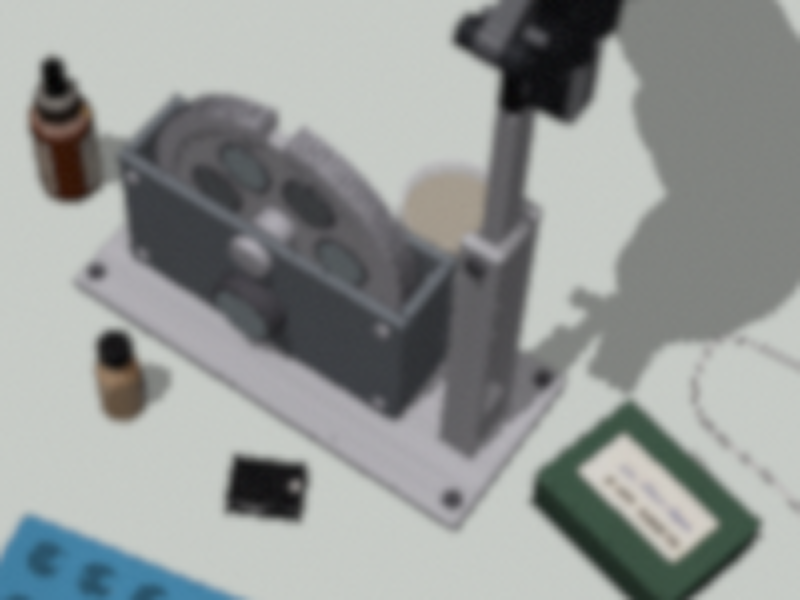

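Emit:
arm_command --rows '[{"offset": [-0.24,-1.3,-0.05],"twist": [0,0,0],"claw": -1},{"offset": [-0.47,-2.57,-0.2],"twist": [0,0,0],"claw": -1},{"offset": [-0.69,-3.8,-0.55],"twist": [0,0,0],"claw": -1},{"offset": [-0.9,-5.0,-1.05],"twist": [0,0,0],"claw": -1},{"offset": [-1.09,-6.1,-1.75],"twist": [0,0,0],"claw": -1},{"offset": [-1.27,-7.12,-2.55],"twist": [0,0,0],"claw": -1},{"offset": [-1.43,-8.0,-3.45],"twist": [0,0,0],"claw": -1},{"offset": [-1.57,-8.8,-4.5],"twist": [0,0,0],"claw": -1},{"offset": [-1.65,-9.25,-5.3],"twist": [0,0,0],"claw": -1},{"offset": [-1.71,-9.62,-6.05],"twist": [0,0,0],"claw": -1},{"offset": [-1.71,-9.62,-6.05],"twist": [0,0,0],"claw": -1}]'

```text
clock: 17.08
ee_pos: [544.1, 176.6, 230.4]
tcp_rot: [-0.0, 0.767, 0.642, -0.001]
force: [-1.1, 0.1, -0.4]
gripper_width: -0.2
```

```bash
python3 look.py 12 side
```

```text
17.0833 [544.11271904 176.57263415 230.42727028] [-2.59420723e-04  7.66506520e-01  6.42235030e-01 -1.36161693e-03] [-1.14537299  0.06650596 -0.38192524] -0.2072701408939433
```

View pics/side12.png

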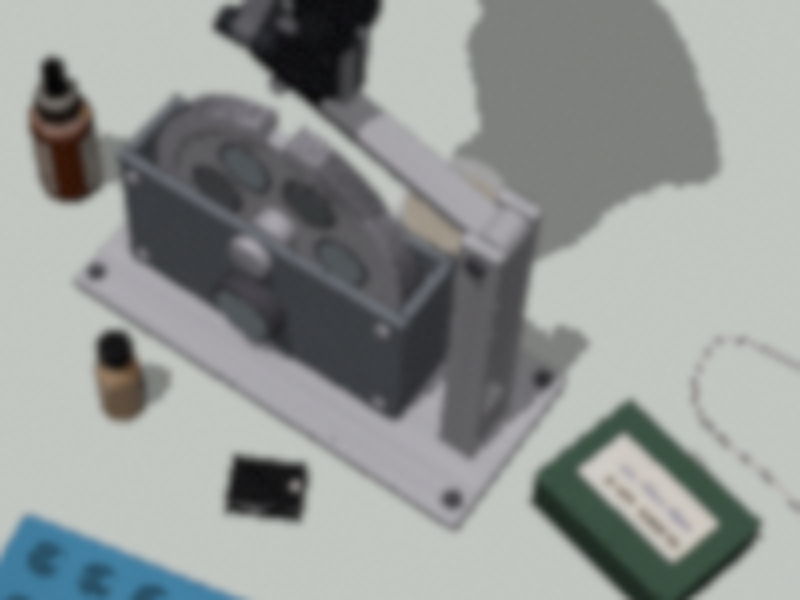

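Emit:
arm_command --rows '[{"offset": [-0.04,-0.27,-0.8],"twist": [0,0,0],"claw": -1},{"offset": [-0.08,-0.53,-1.7],"twist": [0,0,0],"claw": -1},{"offset": [-0.1,-0.65,-2.3],"twist": [0,0,0],"claw": -1},{"offset": [-0.12,-0.7,-2.8],"twist": [0,0,0],"claw": -1},{"offset": [-0.13,-0.77,-3.1],"twist": [0,0,0],"claw": -1},{"offset": [-0.13,-0.77,-3.3],"twist": [0,0,0],"claw": -1},{"offset": [-0.13,-0.77,-3.45],"twist": [0,0,0],"claw": -1},{"offset": [-0.13,-0.77,-3.45],"twist": [0,0,0],"claw": -1}]'

```text
clock: 17.8
ee_pos: [543.5, 170.5, 197.7]
tcp_rot: [0.0, 0.766, 0.643, -0.0]
force: [-0.1, 0.1, 0.8]
gripper_width: 0.1
```

```bash
python3 look.py 13 side
```

```text
17.8 [543.45053426 170.50205937 197.70147736] [ 4.58510981e-06  7.66149395e-01  6.42662512e-01 -1.95151980e-05] [-0.1480623   0.09137104  0.78296192] 0.07248327381866332
```

View pics/side13.png

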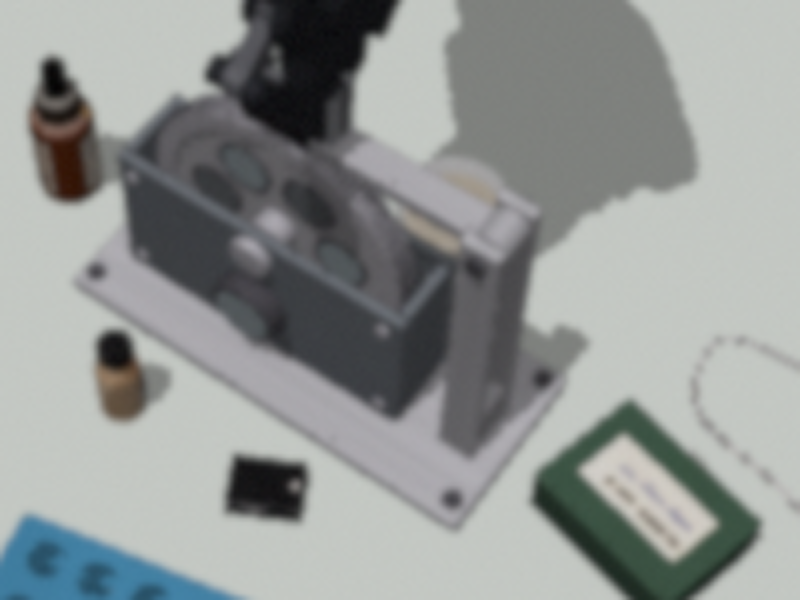

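Almost closed, with no stop force yet. I'll press on in small steps.

Emit:
arm_command --rows '[{"offset": [0,0,-0.1],"twist": [0,0,0],"claw": -1},{"offset": [0,0,-0.2],"twist": [0,0,0],"claw": -1},{"offset": [0,0,-0.3],"twist": [0,0,0],"claw": -1},{"offset": [0,0,-0.3],"twist": [0,0,0],"claw": -1}]'

```text
clock: 18.18
ee_pos: [543.8, 170.6, 196.7]
tcp_rot: [0.001, 0.766, 0.643, 0.001]
force: [-6.0, -3.0, 20.0]
gripper_width: 0.0
```

Emit:
arm_command --rows '[{"offset": [0,0,-0.15],"twist": [0,0,0],"claw": -1},{"offset": [0,0,-0.15],"twist": [0,0,0],"claw": -1},{"offset": [0,0,-0.15],"twist": [0,0,0],"claw": -1}]'

```text
clock: 18.43
ee_pos: [544.0, 170.6, 196.3]
tcp_rot: [0.001, 0.766, 0.642, 0.001]
force: [-9.0, -5.2, 30.7]
gripper_width: 0.1
```

Emit:
arm_command --rows '[{"offset": [0,0,1],"twist": [0,0,0],"claw": -1},{"offset": [0,0,3],"twist": [0,0,0],"claw": -1},{"offset": [0,0,6],"twist": [0,0,0],"claw": -1},{"offset": [-0.5,-3,9],"twist": [0,0,0],"claw": -1},{"offset": [-1.2,-7,12],"twist": [0,0,0],"claw": -1},{"offset": [-1.9,-11,14],"twist": [0,0,0],"claw": -1},{"offset": [-1.9,-11,14],"twist": [0,0,0],"claw": -1},{"offset": [-1.9,-11,14],"twist": [0,0,0],"claw": -1}]'

```text
clock: 19.1
ee_pos: [525.1, 56.6, 335.2]
tcp_rot: [0.002, 0.768, 0.64, 0.001]
force: [0.7, 0.6, -0.2]
gripper_width: -0.0
```

```bash
python3 look.py 14; python3 - <<'E'
from h import *
d,T,st=wcam(); np.savez("w14.npz",T=T)
cv2.imwrite("pics/wrist14z.png",cv2.resize(d["frame"][0:200,215:345,::-1],None,fx=3,fy=3,interpolation=cv2.INTER_CUBIC))
E
```

```text
19.1 [525.05607589  56.57509047 335.17180314] [1.77571061e-03 7.68085461e-01 6.40344532e-01 6.72363281e-04] [ 0.68532452  0.59187126 -0.22224643] -0.02324022693478938
```

View pics/side14.png

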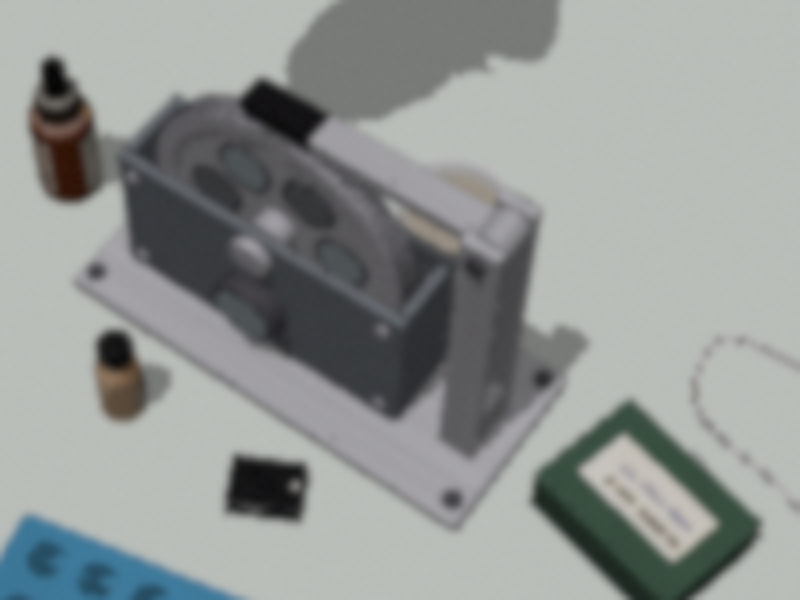

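View pics/wrist14z.png

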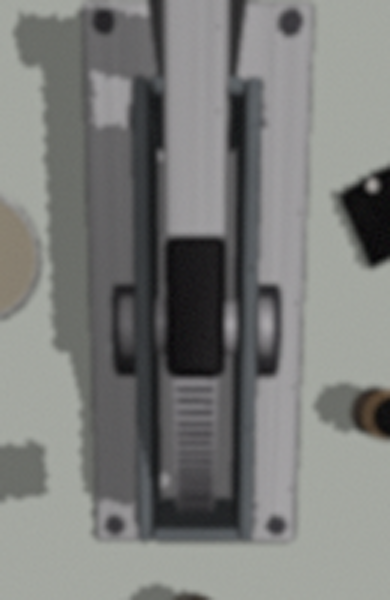

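View pics/top14.png

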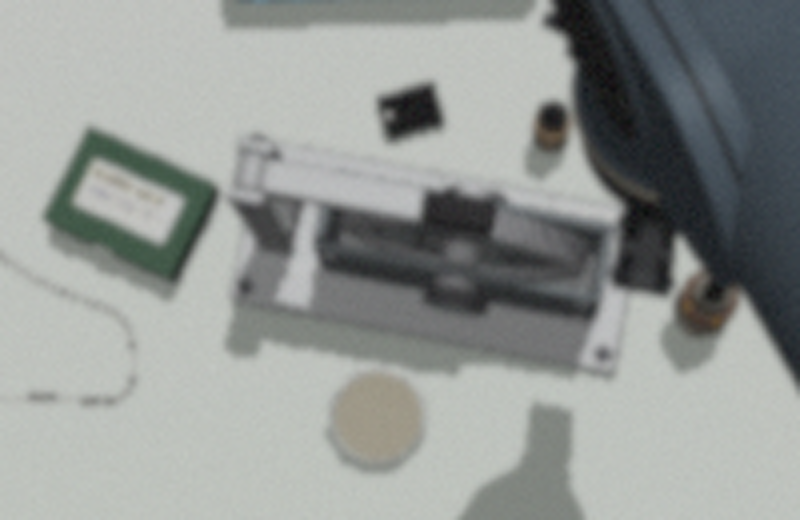

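```bash
python3 - <<'E'
from h import *
s,S=cam("side")
for th in (0,0.035,0.08):
    c,n=np.cos(th),np.sin(th)
    y=112-130*c+5.5*n; z=170+130*n+5.5*c
    print(th,[(4*(proj(s,S,O+x*EX+y*EY+np.array([0,0,z]))-[215,155])).round(1) for x in (-9,9)])
print(r.state()["joint_vel"].round(3),r.state()["force"])
E
```

```text
0 [array([254.2,  69.7]), array([229.3,  96.1])]
0.035 [array([254.5,  63.4]), array([229.4,  89.8])]
0.08 [array([255.2,  55.5]), array([230. ,  81.9])]
[-0.004  0.003  0.001 -0.001 -0.     0.001  0.003] [ 0.13753022 -0.28532616  0.12228803]
```

```bash
python3 -c "
from station import r
print(r.close_job(), r.state()['clock'])"
```

```text
the job is handed in; nothing more can be done
the job is handed in; nothing more can be done
```

The notch is at the top of the wheel with the lock arm's tooth home in it. I let go and handed the job in shortly after 19 s of the 72 s allowed. The hand-in gives no verdict, so the result rests on my own checks.

**What I did:** I pinched the rim and turned the wheel in four strokes (three of about 50° and one of 42°). I let go with the lock arm still open. Then I swung the arm over from behind with closed fingertips and pressed it down.

**Last checks:**
- **Notch:** after release, the wrist camera put it within about 1 mm of straight above the axle. Once the arm covered it, I could only see that the wheel had not visibly moved.
- **Lock arm:** it came up against a firm stop, reaching 31 N with the fingertips at z = 174.3 mm. The bar's top should be at 175.5 mm when closed. If the tooth had landed on the rim, the fingertips would have stopped about 7 mm higher.
- **Small things:** all five looked unmoved in the last pictures.
- **Robot:** clear of everything, with almost no force reading.

**One disagreement:** in the side view the arm's end corners sat about 2.5 pixels off the computed closed position. The offset was on the low side, and an arm left open would have shown high, so I took it as calibration error.

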